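Seat the index plate on the arbor stand

TASK

Two dark plates with bail handles lie on the inspection table. Pick up the index plate, the one that has a square slot beside its central bore, and lower it onto the arbor stand so that the shaft comes up through the bore and the anti-rotation pin through the slot. Lower it until it lies flat on the seat rather than dropping it, let go, and leave the plain plate and the red surface gauge where they are.

Things in the scene. Friction and masses are not known exactly. Their poses are not given: they have to be found in the camera images.
- index_plate: Loose dark plate, 150 (x) by 110 (y) by 10 mm, 0.4 to 0.65 kg, flat on the table. Origin: centre of its underside, on the axis of its 36 mm through bore. Square through slot, 30 (x) by 32 (y) mm, centred 48 mm out along +x. Steel bail handle over the bore: bar along y, 94 mm long, 14 mm square, centre 80 mm above the underside, on posts at y -40 and +40; grip its middle, fingers closing along x.
- stand: Fixed grey base 150 (x) by 110 (y) mm with a flat steel seat 132 by 92 mm, 40 mm above the table. Origin: at table height under the shaft, at the base's centre. Shaft 18 mm thick, 45 mm above the seat, tapered tip. Pin 10 mm thick, 25 mm above the seat, 48 mm out along +x. Seated, the index plate's origin is 40 mm above this one and its +x along this +x; play about 9 mm and 10 degrees.
- plain_plate: Bystander, loose: same metal, outline, bore, handle, origin and axes as the index plate, but no slot. The two plates lie on either side of the stand, either way round.
- surface_gauge: Bystander, loose, 1.6 kg: red cast base 85 by 60 by 30 mm with an upright steel post to 220 mm above the table and a thin scriber arm near its top that reaches about 70 mm out. Origin: centre of the base's underside. It stands at the robot's left, beyond the plate on that side.
Things that resemble listed ones, but are neither listed nor needed, are in the scene too. What is shaped like the index_plate but yellow is not meant.

How it is judged:
On the way:
1. the index plate is lifted clear of the table (height (world z) of index_plate above 0.06 m), for 0.1 s.
At the end, for the whole second after the job is handed in: The index plate lies flat on the stand's seat (underside 36 to 44 mm above the table, tilt under 0.05 rad), its bore over the shaft (centres within 16 mm) and its slot over the pin (x axes within 0.45 rad), released and at rest (horizontal distance between index_plate and stand below 0.016 m and z of index_plate in the frame of stand between 0.036 and 0.044 m and angle between index_plate's own z axis and vertical below 0.05 rad and angle between the x axis of index_plate and the x axis of stand, either way round below 0.45 rad and linear speed of index_plate below 0.02 m/s and contact force between index_plate and the fingers below 0.2 N); the robot touches nothing.
It fails at once if the plain plate is moved by more than 30 mm (distance of plain_plate from where it was at the start of the episode above 0.03 m).
It fails at once if the surface gauge is moved by more than 30 mm or tipped over (distance of surface_gauge from where it was at the start of the episode above 0.03 m or angle between surface_gauge's own z axis and vertical above 0.4 rad).
It fails at once if the index plate is dropped onto the stand (faster than 0.5 m/s within the shaft's height of the seat) (horizontal distance between index_plate and stand below 0.03 m and z of index_plate in the frame of stand below 0.09 m and linear speed of index_plate above 0.5 m/s).
It also fails if it takes over 35 s, if anything falls off the work surface, if the arm or the gripper's body presses on something with over 40 N, if the wrist force passes 120 N, or if a joint passes its speed limit or range.

ROBOT

A 6-joint arm with a two-finger parallel gripper is mounted at the origin on the work surface. World frame = base frame: x ahead of the robot, y to its left, z up, the work surface at z = 0. Lengths are in m, angles in rad, forces in N, time in s.
With the tool pointing down it reaches from about 0.275 to 0.85 m from the base axis. Payload 5.2 kg.
Tool frame: the origin (TCP) lies midway between the tips of the shut fingers; the grasp point (between the pads) lies 19 mm behind it; z points along the fingers, y is the line along which they close (so a half turn about z gives the same grasp; the last joint's range is limited). The gripper opens to 85 mm and grips with 20 to 120 N. Pads are 22 mm wide; open, the fingers measure 114 mm over their backs; the gripper's body (76 mm by 85 mm) begins 54 mm behind the grasp point. The pads swing forward as they close: fully open they stand 13 mm farther back than shut.
Start: joints at [-1.534, 0.259, 1.535, -0, 1.348, -0.203], TCP at [0.131, -0.534, 0.209] pointing down, gripper open.
Joint ranges: [-3.14, 3.14], [-0.91, 2.08], [0.19, 2.58], [-1.22, 4.36], [0.22, 2.71], [-3.12, 3.12]. Speed limits (rad/s): [2.57, 2.57, 3.14, 3.14, 3.14, 3.14].

INTERFACE

Orientations are given as a rotation vector (axis times angle).
In Python, from station import r gives the robot as it stands.
- The arm moves only by the shell command python3 -m pendant 'ROWS' [OPENING] [FORCE]. ROWS is JSON, a list of rows, each an object of numbers: "x", "y", "z": the shift along the tool's x, y, z in cm; "wx", "wy", "wz": the turn, a rotation vector about the tool's x, y, z in rad. A call has 1 to 8 rows; each row shifts and turns the commanded pose from where the row before left it, along the tool's axes as they then stand; what a row does not reach is not made up. A row lasts 1/12 s, in which the tool goes at most 41.7 mm and 7.16 degrees, less where a joint would pass 70% of its speed; a pose out of reach is approached as far as the arm can. A call is refused whole if a number of a shift passes 4.17 or a number of a turn 0.125, either way. A call with a gripper value outside its range is refused whole. OPENING is the closure in counts, from 0 (fully open) to 255 (shut), set as the call begins (- or left out, the last holds). The fingers move at their own pace and stop on an object; FORCE is the grip in N (left out, the last holds). Time passes only in rows, so rows that do not move let the fingers close. It gives the time, the measured TCP pose, the force, the opening and the grip force at its end, in the units of the state.
- r.get_obs(): the state, without advancing time (a new reading comes with each control period).
- r.capture(name): name is "scene" or "top" or "wrist"; returns a dict with "pixels" (420x560x3 uint8, red, green, blue), "fx", "fy", "cx", "cy" (pixels), "R" (3x3) and "t" (3): a world point X has camera coordinates R X + t. Camera axes: x right, y down, z forward; pixel columns grow to the right and rows downward; lengths in m; the calibration is good to about 2 mm. A picture is of the moment at which its call begins. There is no depth.
- r.hand_in(): hands the job in; it is judged then, once.
Trained networks look in the newest picture that a camera, given by its name, has taken for a name from the list of things; names that differ only in an ending like _2 or _b are one class to them, and where a whole thing is asked for, a point or a joint stands for the part that bears it (a point fixed in the world has none). Each returns a list of dicts, best first, with "score" (0 to 1); they miss things now and then, are a little off and sometimes report something else, mostly with a low value. They report only what shows in the picture. A call takes as long as a camera call. They do not tell look-alikes from the thing itself.
- r.look_for(thing, camera): "extent" ([centre column, centre row, width, height] in pixels, round what is visible of it).
The state is a dict: "clock": time; "joints": joint angles; "dq": joint speeds; "tau": joint torques, N m; "eef_pos": TCP position; "eef_rot": TCP orientation; "contact_force": force on the tool from outside, world axes, zero at the start; "wrist_torque": the same for the moment, N m; "opening": opening from 0.0 (shut) to 1.0 (fully open); "finger_force": force on a finger pad.
Only numpy, scipy, OpenCV 4.12 (cv2) and the standard library are available. Lean on these libraries where they do the work, as an engineer would, in place of code of your own. Each camera call takes 0.05 s, during which the arm holds its last target. There are 200 camera calls.

## Working session

There is one attempt and no reset: what is moved stays moved. The work goes in short steps, Python scripts to look and compute and a shell command to move; the robot and the scene stay as the last step left them, time stands still between calls to the robot, and variables do not carry over. Pictures are saved under pics/ and viewed, at most 10 in all, crops included, and the job is handed in when it is done.

```bash
mkdir -p pics; ls
python3 - <<'E'
from station import r
import cv2,numpy as np
ims=[]
for c in ("top","scene"):
    d=r.capture(c); ims.append(d["pixels"]); cv2.imwrite(f"pics/{c}1.png",d["pixels"][:,:,::-1])
    print(c,[round(d[k],1) for k in("fx","fy","cx","cy")],np.round(d["R"],4).tolist(),np.round(d["t"],4).tolist())
    for n in("index_plate","stand","plain_plate","surface_gauge"):
        for o in r.look_for(n,c)[:3]: print(n,round(o["score"],2),np.round(o["extent"],1).tolist())
o=r.get_obs();print({k:np.round(v,3).tolist() for k,v in o.items()})
E
```

```text
pics
top [532.2, 532.2, 278.8, 212.2] [[-0.0264, -0.9996, -0.0095], [-0.98, 0.0277, -0.1971], [0.1973, 0.0041, -0.9803]] [0.1368, 0.4374, 1.6387]
index_plate 0.87 [220.2, 278.6, 60.2, 50.2]
index_plate 0.72 [229.3, 210.5, 42.5, 49.4]
stand 0.81 [318.6, 175.6, 49.8, 52.7]
plain_plate 0.57 [399.5, 193.7, 49.0, 55.6]
surface_gauge 0.56 [151.4, 169.3, 30.1, 35.6]
surface_gauge 0.41 [230.3, 210.8, 40.3, 51.0]
scene [470.7, 470.7, 285.9, 207.4] [[-0.8406, 0.5416, -0.0035], [0.3957, 0.6098, -0.6868], [-0.3698, -0.5787, -0.7269]] [0.3003, -0.2215, 1.51]
index_plate 0.93 [315.2, 252.8, 67.7, 58.1]
index_plate 0.6 [387.7, 227.8, 67.2, 59.0]
stand 0.71 [218.0, 206.7, 63.8, 53.3]
surface_gauge 0.88 [330.6, 353.7, 50.5, 80.0]
{'clock': 0.5, 'joints': [-1.534, 0.259, 1.535, 0.0, 1.348, -0.203], 'dq': [0.0, 0.001, -0.002, 0.001, -0.001, -0.001], 'tau': [-0.001, -44.553, -29.065, -0.0, 0.002, -0.0], 'eef_pos': [0.131, -0.534, 0.209], 'eef_rot': [-3.119, -0.376, -0.0], 'contact_force': [0.284, 0.128, 0.302], 'wrist_torque': [-0.042, 0.004, -0.022], 'finger_force': 0.0, 'opening': 1.003}
```

View pics/top1.png

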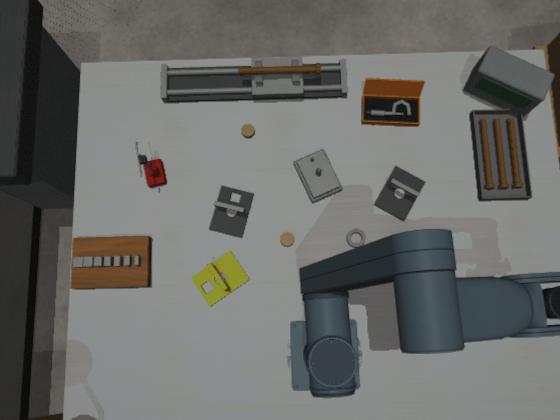

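View pics/scene1.png

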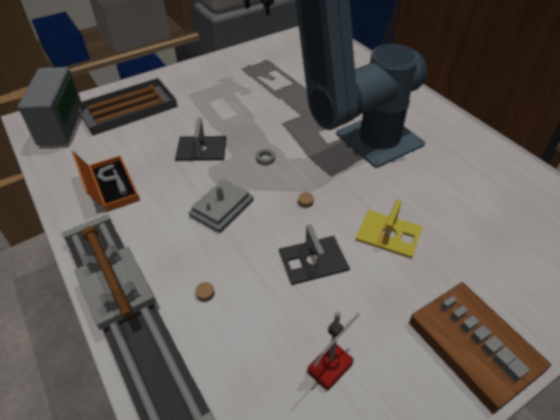

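The index plate is the dark one at top (232,211), with its slot at (236,197). The stand is at (318,175), with the shaft near (319,172) and the pin near (312,158). The plain plate is at (400,193) and the gauge at (152,170). Next I'll fit the plate and stand outlines.

```bash
cat > h.py <<'E'
from station import r
import cv2,numpy as np
def ray(d,uv,z):
    R,t=np.array(d["R"]),np.array(d["t"]); c=-R.T@t
    v=R.T@np.array([(uv[0]-d["cx"])/d["fx"],(uv[1]-d["cy"])/d["fy"],1]); return c+v*(z-c[2])/v[2]
def proj(d,X):
    p=np.asarray(X)@np.array(d["R"]).T+np.array(d["t"]); return np.c_[p[:,0]/p[:,2]*d["fx"]+d["cx"],p[:,1]/p[:,2]*d["fy"]+d["cy"]]
def place(p,L): # x,y,yaw,z0
    c,s=np.cos(p[2]),np.sin(p[2]); L=np.array(L,float); return np.c_[p[0]+c*L[:,0]-s*L[:,1],p[1]+s*L[:,0]+c*L[:,1],L[:,2]]
def rect(cx,cy,w,h,z): return [(cx+a*w/2,cy+b*h/2,z) for a,b in((1,1),(1,-1),(-1,-1),(-1,1))]
E
cat > fit.py <<'E'
from h import *
from scipy.optimize import minimize
d=r.capture("top"); g=cv2.cvtColor(d["pixels"],cv2.COLOR_RGB2GRAY).astype(float)
g=cv2.GaussianBlur(g,(0,0),1.0)
def edge(p,polys): # mean |gray step| across the model's edges
    s=0
    for P,w in polys:
        q=proj(d,place(p,P))
        for a,b in zip(q,np.roll(q,-1,0)):
            n=np.array([-(b-a)[1],(b-a)[0]])/np.linalg.norm(b-a)
            x=a+(b-a)*np.linspace(.05,.95,25)[:,None]
            f=lambda y:cv2.remap(g.astype(np.float32),y[:,:1].astype(np.float32),y[:,1:].astype(np.float32),1).ravel()
            s-=w*np.abs(f(x+n*1.0)-f(x-n*1.0)).mean()
    return s
mods={"index":([(rect(0,0,.15,.11,.01),1),(rect(.048,0,.03,.032,.01),.6)],ray(d,(231.5,211),.01),[-.1,-.2,-.3,0]),
 "stand":([(rect(0,0,.132,.092,.04),1),(rect(0,0,.15,.11,.0),.4)],ray(d,(318,178),.03),[.25,.35,.45])}
im=cv2.resize(d["pixels"][:,:,::-1],None,fx=5,fy=5,interpolation=cv2.INTER_CUBIC)
for n,(P,c,ys) in mods.items():
    b=min((minimize(edge,[c[0]+i,c[1]+j,y],args=(P,),method="Nelder-Mead",options=dict(initial_simplex=np.array([[c[0]+i,c[1]+j,y],[c[0]+i+.01,c[1]+j,y],[c[0]+i,c[1]+j+.01,y],[c[0]+i,c[1]+j,y+.1]]))) for y in ys for i in(-.01,0,.01) for j in(-.01,0,.01)),key=lambda o:o.fun)
    print(n,np.round(b.x,4),round(b.fun,1))
    for Q,_ in P: cv2.polylines(im,[np.int32(proj(d,place(b.x,Q))*5+2)],True,(0,255,0),1)
    extra=[(0,0,.08),(0,.047,.08),(0,-.047,.08)] if n=="index" else [(0,0,.085),(.048,0,.065)]
    for q in proj(d,place(b.x,extra)): cv2.circle(im,tuple(np.int32(q*5+2)),4,(0,0,255),1)
cv2.imwrite("pics/fit.png",im[130*5:245*5,195*5:350*5])
E
python3 fit.py
```

```text
index [ 0.4554  0.2785 -0.2824] -296.4
stand [ 0.5699 -0.0062  0.3898] -106.2
```

View pics/fit.png

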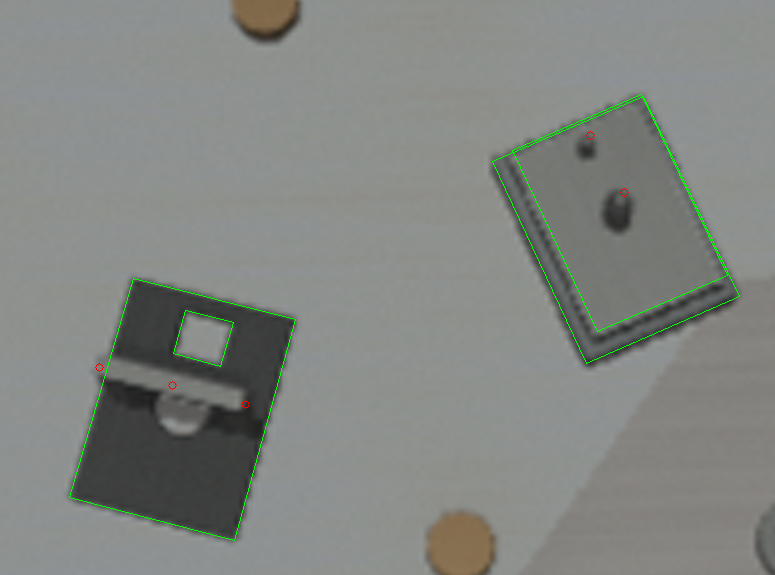

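The index outline fits well. The stand outline is locked onto the wrong edges, so I'll take its pose from the shaft tip at crop (617,190) and the pin tip at (587,141).

```bash
cat > stand.py <<'E'
from h import *
import sys
from scipy.spatial.transform import Rotation as Ro
d=r.capture("top")
px=lambda a,b:(195+(a-2)/5,130+(b-2)/5)
s=ray(d,px(617,191),.083); p=ray(d,px(587,142),.064)
print("shaft",s,"pin",p,"dist",np.linalg.norm((p-s)[:2]),"yaw",np.arctan2(*(p-s)[1::-1]))
# base outline: four visible corners
for z in (.02,.03,.034): 
    q=np.array([ray(d,px(*c),z) for c in((492,160),(642,95))]); print(z,q[:,:2].round(4).tolist(),np.linalg.norm(q[0]-q[1]),"yaw",np.arctan2(-(q[0]-q[1])[0],(q[0]-q[1])[1]))
    m=q.mean(0); y=.39; print(m[:2]-.075*np.array([np.cos(y),np.sin(y)]))
o=r.get_obs(); print(Ro.from_rotvec(o["eef_rot"]).as_matrix().round(3).tolist())
E
python3 stand.py
```

```text
shaft [ 0.57185088 -0.00201396  0.083     ] pin [0.61025066 0.01435265 0.064     ] dist 0.041742168422248795 yaw 0.40290030934903986
0.02 [[0.6134, 0.0741], [0.6549, -0.0258]] 0.10816697558146769 yaw 0.393803179268114
[ 0.56473738 -0.0043517 ]
0.03 [[0.6103, 0.0744], [0.6516, -0.0249]] 0.10752081799498969 yaw 0.39380317926811453
[ 0.56159993 -0.0037921 ]
0.034 [[0.6091, 0.0745], [0.6503, -0.0246]] 0.10726235496039849 yaw 0.3938031792681148
[ 0.56034495 -0.00356825]
[[0.971, 0.238, -0.0], [0.238, -0.971, -0.0], [-0.0, 0.0, -1.0]]
```

```bash
python3 -m pendant '[{"x":1.6,"y":-1.2},{"x":3.2,"y":-2.3},{"x":3.2,"y":-2.3},{"x":3.2,"y":-2.3},{"x":3.2,"y":-2.3},{"x":3.2,"y":-2.3},{"x":3.2,"y":-2.3},{"x":3.2,"y":-2.3}]' 0 40
python3 -m pendant '[{"x":3.2,"y":-2.3},{"x":3.2,"y":-2.3},{"x":3.2,"y":-2.3},{"x":3.2,"y":-2.3},{"x":3.2,"y":-2.3},{"x":2,"y":-1.5},{"x":0},{"x":0}]'
cat > snap.py <<'E'
from h import *
import sys
from scipy.spatial.transform import Rotation as Ro
d=r.capture("wrist"); o=r.get_obs()
M=Ro.from_rotvec(o["eef_rot"]).as_matrix(); print("tcp",np.round(o["eef_pos"],4),"a",np.arctan2(M[1,0],M[0,0]),"z",M[:,2].round(3),"clock",o["clock"])
print("cam",(-np.array(d["R"]).T@np.array(d["t"])).round(3),d["fx"])
cv2.imwrite(f"pics/{sys.argv[1]}.png",d["pixels"][:,:,::-1])
import pickle; pickle.dump(d,open(sys.argv[1]+".pkl","wb"))
E
python3 snap.py w1
```

```text
tcp [ 0.1306 -0.5343  0.2089] a 0.2397895850551705 z [-0. -0. -1.] clock 0.65
cam [ 0.196 -0.52   0.374] 346.02889504945125validation failed for argument at $[0]...
validation failed for argument at $[0]...
```

View pics/w1.png

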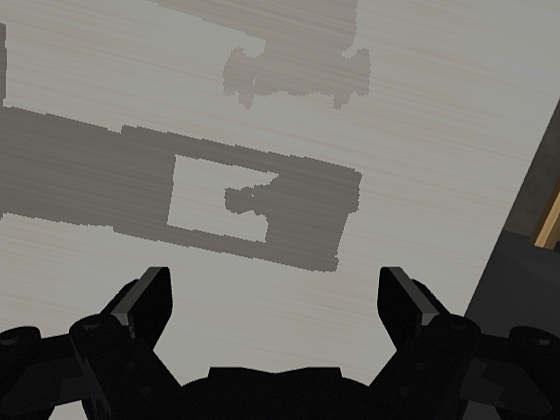

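The picture shows only bare table with the open fingers at the bottom, because both moves were refused. I'll try rows with all six keys.

```bash
python3 -m pendant '[{"x":1.6,"y":-1.2,"z":0,"wx":0,"wy":0,"wz":0}]' 0 40; python3 -m pendant -h | head -20
```

```text
clock: 0.73
eef_pos: [0.1417, -0.521, 0.2088]
eef_rot: [3.118, 0.372, -0.002]
contact_force: [-0.2, -0.6, 0.7]
opening: 1.001
finger_force: 0.0invalid input: not JSON, or not a number
```

```bash
python3 -m pendant '[{"x":3.2,"y":-2.3,"z":0,"wx":0,"wy":0,"wz":0},{"x":3.2,"y":-2.3,"z":0,"wx":0,"wy":0,"wz":0},{"x":3.2,"y":-2.3,"z":0,"wx":0,"wy":0,"wz":0},{"x":3.2,"y":-2.3,"z":0,"wx":0,"wy":0,"wz":0},{"x":3.2,"y":-2.3,"z":0,"wx":0,"wy":0,"wz":0},{"x":3.2,"y":-2.3,"z":0,"wx":0,"wy":0,"wz":0},{"x":3.2,"y":-2.3,"z":0,"wx":0,"wy":0,"wz":0},{"x":3.2,"y":-2.3,"z":0,"wx":0,"wy":0,"wz":0}]'
python3 -m pendant '[{"x":3.2,"y":-2.3,"z":0,"wx":0,"wy":0,"wz":0},{"x":3.2,"y":-2.3,"z":0,"wx":0,"wy":0,"wz":0},{"x":3.2,"y":-2.3,"z":0,"wx":0,"wy":0,"wz":0},{"x":3.2,"y":-2.3,"z":0,"wx":0,"wy":0,"wz":0},{"x":2,"y":-1.5,"z":0,"wx":0,"wy":0,"wz":0},{"x":0,"y":0,"z":0,"wx":0,"wy":0,"wz":0},{"x":0,"y":0,"z":0,"wx":0,"wy":0,"wz":0}]'
python3 snap.py w2
```

```text
clock: 1.4
eef_pos: [0.3492, -0.2777, 0.2092]
eef_rot: [3.118, 0.375, 0.001]
contact_force: [-0.2, -1.0, 0.1]
opening: 0.997
finger_force: 0.0
clock: 1.98
eef_pos: [0.4671, -0.1391, 0.2088]
eef_rot: [3.118, 0.381, -0.001]
contact_force: [-0.2, 0.3, -0.3]
opening: 1.0
finger_force: 0.0
tcp [ 0.4665 -0.14    0.2088] a 0.24151107289833948 z [-0.001 -0.    -1.   ] clock 2.0333
cam [ 0.533 -0.124  0.374] 346.02889504945125
```

View pics/w2.png

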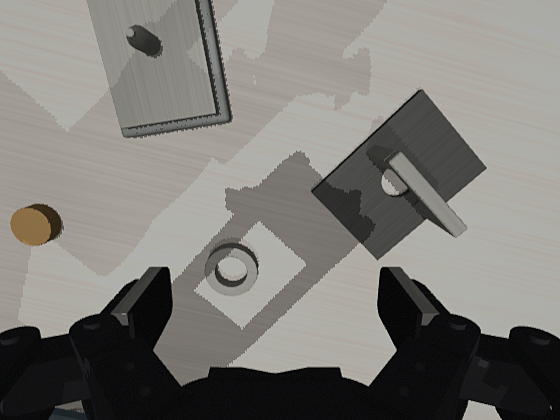

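The stand is at upper left with its shaft tip near (132,35), and the plain plate (no slot) is at right near (400,175). I'll move over the stand.

```bash
python3 -m pendant '[{"x":1.2,"y":-2.9,"z":0,"wx":0,"wy":0,"wz":0},{"x":1.2,"y":-2.9,"z":0,"wx":0,"wy":0,"wz":0},{"x":1.2,"y":-2.9,"z":0,"wx":0,"wy":0,"wz":0},{"x":1.2,"y":-2.9,"z":0,"wx":0,"wy":0,"wz":0},{"x":0,"y":0,"z":0,"wx":0,"wy":0,"wz":0},{"x":0,"y":0,"z":0,"wx":0,"wy":0,"wz":0},{"x":0,"y":0,"z":0,"wx":0,"wy":0,"wz":0}]'
python3 snap.py w3
```

```text
clock: 2.62
eef_pos: [0.4854, -0.0175, 0.209]
eef_rot: [3.118, 0.374, -0.0]
contact_force: [0.5, 0.4, 0.2]
opening: 1.002
finger_force: 0.0
tcp [ 0.4855 -0.0178  0.2089] a 0.23805520603118735 z [-0.    -0.001 -1.   ] clock 2.6667
cam [ 0.551 -0.003  0.374] 346.02889504945125
```

View pics/w3.png

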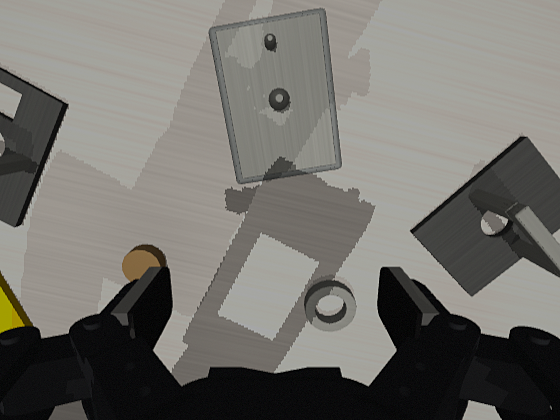

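The stand is fully in view: shaft tip (280,99), pin tip (270,38), base corners (210,28), (325,9), (341,167) and (240,183).

Run:
```python
from h import *
import pickle
d=pickle.load(open("w3.pkl","rb"))
print("shaft",ray(d,(279.8,98.5),.085),"pin",ray(d,(270,38),.065))
for z in(.03,.036): 
    q=np.array([ray(d,c,z) for c in((210,28),(325,9),(341,167),(240,183))])[:,:2]
    e=lambda a,b:q[a]-q[b]
    print(z,"centre",q.mean(0),[np.linalg.norm(e(i,(i+1)%4)).round(3) for i in range(4)],"yaw",[np.arctan2(*e(a,b)[::-1]).round(3) for a,b in((0,3),(1,2))])
for p in((.565,-.003,.39),(.563,-.004,.385)): print(p,proj(d,place(p,[(0,0,.085),(.048,0,.065),(0,0,.04),(.048,0,.04)])).round(1).tolist())
```

```text
shaft [ 0.56619262 -0.00339812  0.085     ] pin [0.61073228 0.01552259 0.065     ]
0.03 centre [ 0.5665752  -0.00366953] [np.float64(0.104), np.float64(0.142), np.float64(0.102), np.float64(0.143)] yaw [np.float64(0.402), np.float64(0.39)]
0.036 centre [ 0.5663022  -0.00365358] [np.float64(0.102), np.float64(0.139), np.float64(0.1), np.float64(0.14)] yaw [np.float64(0.402), np.float64(0.39)]
(0.565, -0.003, 0.39) [[279.0, 99.9], [269.9, 39.8], [278.3, 102.3], [270.3, 46.0]]
(0.563, -0.004, 0.385) [[279.6, 102.8], [270.9, 42.7], [278.9, 104.8], [271.1, 48.6]]
```

```bash
python3 -m pendant '[{"x":0.5,"y":-3.7,"z":0,"wx":0,"wy":0,"wz":0},{"x":0.5,"y":-3.7,"z":0,"wx":0,"wy":0,"wz":0},{"x":0.5,"y":-3.7,"z":0,"wx":0,"wy":0,"wz":0},{"x":0.5,"y":-3.7,"z":0,"wx":0,"wy":0,"wz":0},{"x":0.5,"y":-3.7,"z":0,"wx":0,"wy":0,"wz":0},{"x":0.5,"y":-3.7,"z":0,"wx":0,"wy":0,"wz":0},{"x":0.5,"y":-3.7,"z":0,"wx":0,"wy":0,"wz":0},{"x":0.6,"y":-3.6,"z":0,"wx":0,"wy":0,"wz":0}]'
python3 -m pendant '[{"x":0,"y":0,"z":0,"wx":0,"wy":0,"wz":-0.12},{"x":0,"y":0,"z":0,"wx":0,"wy":0,"wz":-0.12},{"x":0,"y":0,"z":0,"wx":0,"wy":0,"wz":-0.12},{"x":0,"y":0,"z":0,"wx":0,"wy":0,"wz":-0.12},{"x":0,"y":0,"z":0,"wx":0,"wy":0,"wz":-0.12},{"x":0,"y":0,"z":0,"wx":0,"wy":0,"wz":-0.12},{"x":0,"y":0,"z":0,"wx":0,"wy":0,"wz":-0.12},{"x":0,"y":0,"z":0,"wx":0,"wy":0,"wz":-0.12}]'
python3 -m pendant '[{"x":0,"y":0,"z":0,"wx":0,"wy":0,"wz":-0.09},{"x":0,"y":0,"z":0,"wx":0,"wy":0,"wz":0},{"x":0,"y":0,"z":0,"wx":0,"wy":0,"wz":0},{"x":0,"y":0,"z":0,"wx":0,"wy":0,"wz":0}]'
python3 snap.py w4
```

```text
clock: 3.33
eef_pos: [0.4559, 0.2802, 0.209]
eef_rot: [3.119, 0.372, 0.0]
contact_force: [0.7, 0.2, -0.5]
opening: 1.001
finger_force: 0.0
clock: 4.0
eef_pos: [0.4565, 0.2783, 0.2088]
eef_rot: [2.59, 1.777, -0.001]
contact_force: [-0.7, 0.5, 0.5]
opening: 1.001
finger_force: 0.0
clock: 4.33
eef_pos: [0.456, 0.2792, 0.2088]
eef_rot: [2.515, 1.883, -0.0]
contact_force: [-0.0, 0.6, -0.3]
opening: 0.999
finger_force: 0.0
tcp [0.4559 0.2795 0.2089] a 1.2863751321598784 z [ 0. -0. -1.] clock 4.3833
cam [0.475 0.343 0.374] 346.02889504945125
```

View pics/w4.png

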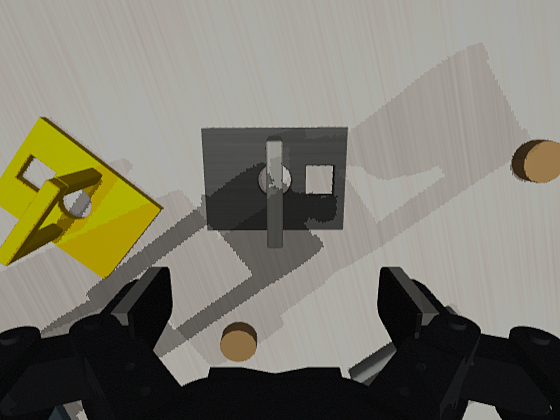

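The index plate with its slot at (320,180) is below the fingers. Its bar is at column 275, rows 141 to 247, lined up between the pads, and the yellow plate is well clear.

Run:
```python
from h import *
import pickle
d=pickle.load(open("w4.pkl","rb"))
a,b=ray(d,(275,140.5),.087),ray(d,(274.5,247),.087); m=(a+b)/2
print(m,np.linalg.norm(a-b),"yaw of plate x",np.arctan2(*(a-b)[1::-1])-np.pi/2)
q=np.array([ray(d,c,.01) for c in((202,128),(348,127),(343,230),(208,230))]);print(q.mean(0))
T=np.array([.4559,.2795]);t=1.2864; D=(m[:2]-T)*100
print("tool x",D@[np.cos(t),np.sin(t)],"tool y",D@[np.sin(t),-np.cos(t)])
```

```text
[0.45741395 0.28116173 0.087     ] 0.09225260911880502 yaw of plate x -0.2900875764920181
[0.45788698 0.28034022 0.01      ]
tool x 0.20197588790698212 tool y 0.09868904951464946
```

```bash
python3 -m pendant '[{"x":0.2,"y":0.1,"z":2.0,"wx":0,"wy":0,"wz":0},{"x":0,"y":0,"z":3.0,"wx":0,"wy":0,"wz":0},{"x":0,"y":0,"z":3.0,"wx":0,"wy":0,"wz":0},{"x":0,"y":0,"z":3.0,"wx":0,"wy":0,"wz":0},{"x":0,"y":0,"z":2.5,"wx":0,"wy":0,"wz":0},{"x":0,"y":0,"z":1.3,"wx":0,"wy":0,"wz":0},{"x":0,"y":0,"z":0,"wx":0,"wy":0,"wz":0},{"x":0,"y":0,"z":0,"wx":0,"wy":0,"wz":0}]'
python3 -m pendant '[{"x":0,"y":0,"z":0,"wx":0,"wy":0,"wz":0},{"x":0,"y":0,"z":0,"wx":0,"wy":0,"wz":0},{"x":0,"y":0,"z":0,"wx":0,"wy":0,"wz":0},{"x":0,"y":0,"z":0,"wx":0,"wy":0,"wz":0},{"x":0,"y":0,"z":0,"wx":0,"wy":0,"wz":0},{"x":0,"y":0,"z":0,"wx":0,"wy":0,"wz":0},{"x":0,"y":0,"z":0,"wx":0,"wy":0,"wz":0},{"x":0,"y":0,"z":0,"wx":0,"wy":0,"wz":0}]' 255 70
python3 -m pendant '[{"x":0,"y":0,"z":0,"wx":0,"wy":0,"wz":0},{"x":0,"y":0,"z":0,"wx":0,"wy":0,"wz":0},{"x":0,"y":0,"z":0,"wx":0,"wy":0,"wz":0},{"x":0,"y":0,"z":0,"wx":0,"wy":0,"wz":0}]'
```

```text
clock: 5.05
eef_pos: [0.4568, 0.2816, 0.0605]
eef_rot: [-2.511, -1.887, 0.002]
contact_force: [0.4, 0.4, -0.2]
opening: 1.003
finger_force: 0.0
clock: 5.72
eef_pos: [0.4572, 0.282, 0.0616]
eef_rot: [2.51, 1.888, 0.001]
contact_force: [-2.1, -0.0, 6.5]
opening: 0.122
finger_force: 68.5
clock: 6.05
eef_pos: [0.4572, 0.282, 0.0616]
eef_rot: [2.51, 1.888, 0.001]
contact_force: [-1.5, -0.9, 5.9]
opening: 0.121
finger_force: 68.5
```

```bash
python3 -m pendant '[{"x":0,"y":0,"z":-0.8,"wx":0,"wy":0,"wz":0},{"x":0,"y":0,"z":-1.6,"wx":0,"wy":0,"wz":0},{"x":0,"y":0,"z":-2,"wx":0,"wy":0,"wz":0},{"x":0,"y":0,"z":-2,"wx":0,"wy":0,"wz":0},{"x":0,"y":0,"z":-2,"wx":0,"wy":0,"wz":0},{"x":0,"y":0,"z":-2,"wx":0,"wy":0,"wz":0},{"x":0,"y":0,"z":-1.6,"wx":0,"wy":0,"wz":0},{"x":0,"y":0,"z":-0.6,"wx":0,"wy":0,"wz":0}]'
python3 -m pendant '[{"x":-1,"y":0.8,"z":0,"wx":0,"wy":0,"wz":0},{"x":-2.4,"y":1.8,"z":0,"wx":0,"wy":0,"wz":0},{"x":-2.8,"y":2.1,"z":0,"wx":0,"wy":0,"wz":0},{"x":-2.8,"y":2.1,"z":0,"wx":0,"wy":0,"wz":0},{"x":-2.8,"y":2.1,"z":0,"wx":0,"wy":0,"wz":0},{"x":-2.8,"y":2.1,"z":0,"wx":0,"wy":0,"wz":0},{"x":-2.8,"y":2.1,"z":0,"wx":0,"wy":0,"wz":0},{"x":-2.4,"y":1.8,"z":0,"wx":0,"wy":0,"wz":0}]'
python3 -m pendant '[{"x":-2.4,"y":1.8,"z":0,"wx":0,"wy":0,"wz":0},{"x":-1.5,"y":1.2,"z":0,"wx":0,"wy":0,"wz":0},{"x":-0.6,"y":0.6,"z":0,"wx":0,"wy":0,"wz":0},{"x":0,"y":0,"z":0,"wx":0,"wy":0,"wz":0},{"x":0,"y":0,"z":0,"wx":0,"wy":0,"wz":0}]'
python3 -m pendant '[{"x":0,"y":0,"z":0,"wx":0,"wy":0,"wz":-0.06},{"x":0,"y":0,"z":0,"wx":0,"wy":0,"wz":-0.104},{"x":0,"y":0,"z":0,"wx":0,"wy":0,"wz":-0.104},{"x":0,"y":0,"z":0,"wx":0,"wy":0,"wz":-0.104},{"x":0,"y":0,"z":0,"wx":0,"wy":0,"wz":-0.104},{"x":0,"y":0,"z":0,"wx":0,"wy":0,"wz":-0.104},{"x":0,"y":0,"z":0,"wx":0,"wy":0,"wz":-0.104},{"x":0,"y":0,"z":0,"wx":0,"wy":0,"wz":0}]'
python3 -m pendant '[{"x":0,"y":0,"z":0,"wx":0,"wy":0,"wz":0},{"x":0,"y":0,"z":0,"wx":0,"wy":0,"wz":0},{"x":0,"y":0,"z":0,"wx":0,"wy":0,"wz":0}]'
python3 snap.py w5
```

```text
clock: 6.72
eef_pos: [0.4578, 0.2821, 0.1893]
eef_rot: [2.51, 1.888, 0.005]
contact_force: [1.3, 0.2, -3.0]
opening: 0.121
finger_force: 68.6
clock: 7.38
eef_pos: [0.5448, 0.0472, 0.1852]
eef_rot: [-2.511, -1.887, 0.004]
contact_force: [1.0, 0.7, -4.0]
opening: 0.122
finger_force: 68.6
clock: 7.8
eef_pos: [0.5664, -0.0028, 0.1856]
eef_rot: [-2.51, -1.886, 0.002]
contact_force: [0.4, 0.4, -3.8]
opening: 0.125
finger_force: 68.6
clock: 8.47
eef_pos: [0.5664, -0.001, 0.1866]
eef_rot: [-1.723, -2.625, 0.0]
contact_force: [0.3, 0.3, -3.9]
opening: 0.123
finger_force: 68.6
clock: 8.72
eef_pos: [0.5671, -0.0023, 0.1869]
eef_rot: [-1.734, -2.62, -0.0]
contact_force: [-0.1, -0.1, -4.9]
opening: 0.119
finger_force: 68.6
tcp [ 0.5672 -0.0025  0.1869] a 1.9726539413320527 z [-0.  0. -1.] clock 8.7667
cam [0.541 0.058 0.352] 346.02889504945125
```

View pics/w5.png

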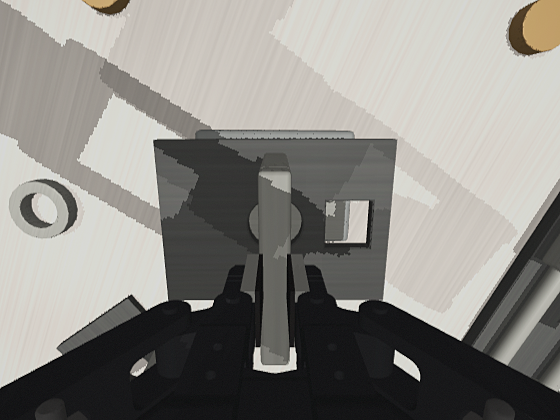

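The plate hangs from the bar and the stand shows beneath it. Its top corners are (154,140), (397,140), (384,300) and (166,300), and I'll solve its pose from those.

Run:
```python
from h import *
import pickle
d=pickle.load(open("w5.pkl","rb"))
K=np.array([[d["fx"],0,d["cx"]],[0,d["fy"],d["cy"]],[0,0,1]])
# image right = plate +x, image up = plate +y (bar)
obj=np.array([(-.075,.055,.01),(.075,.055,.01),(.075,-.055,.01),(-.075,-.055,.01)])
ok,rv,tv=cv2.solvePnP(obj,np.array([(154,140),(397,140),(384,300),(166,300)],float),K,None)
R=np.array(d["R"]);P=R.T@(tv.ravel()-np.array(d["t"]));M=R.T@cv2.Rodrigues(rv)[0]
print("plate",P,"yaw",np.arctan2(M[1,0],M[0,0]),"z axis",M[:,2].round(3))
print(proj(d,place((.5662,-.0035,.397),[(0,0,.085),(.048,0,.065),(.048,0,.04)])).round(1))
c,s=np.cos(1.9727),np.sin(1.9727);D=np.array([.5662,-.0035])-P[:2];print("cm tool x,y",100*D@[c,s],100*D@[s,-c])
```

```text
plate [ 0.56812684 -0.00392595  0.12482956] yaw 0.4000680815281627 z axis [-0.006  0.016  1.   ]
[[273.1 205. ]
 [329.5 199.5]
 [325.3 193.3]]
cm tool x,y 0.11457351589409798 -0.16066828641685685
```

```bash
python3 -m pendant '[{"x":0.1,"y":-0.15,"z":0.5,"wx":0,"wy":0,"wz":0},{"x":0,"y":0,"z":1,"wx":0,"wy":0,"wz":0},{"x":0,"y":0,"z":1,"wx":0,"wy":0,"wz":0},{"x":0,"y":0,"z":1,"wx":0,"wy":0,"wz":0},{"x":0,"y":0,"z":1,"wx":0,"wy":0,"wz":0},{"x":0,"y":0,"z":1,"wx":0,"wy":0,"wz":0},{"x":0,"y":0,"z":0,"wx":0,"wy":0,"wz":0},{"x":0,"y":0,"z":0,"wx":0,"wy":0,"wz":0}]'
python3 snap.py w6
```

```text
clock: 9.43
eef_pos: [0.5649, -0.0025, 0.1308]
eef_rot: [-1.731, -2.619, 0.001]
contact_force: [1.1, -0.1, -4.7]
opening: 0.126
finger_force: 68.6
tcp [ 0.5656 -0.0026  0.1317] a 1.9737158391384448 z [-0.  0. -1.] clock 9.4833
cam [0.539 0.058 0.296] 346.02889504945125
```

View pics/w6.png

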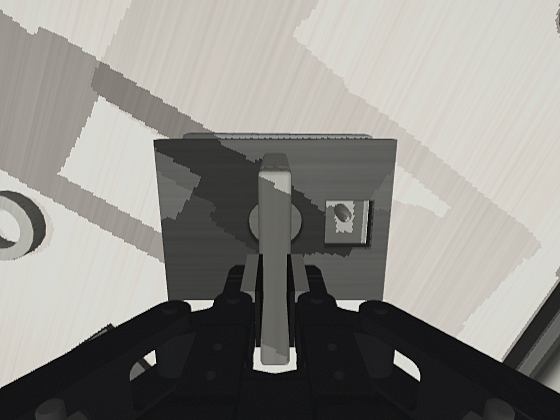

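The pin shows inside the slot at (343,213) and there is no contact force, so I'll lower to just above the seat and then in small steps.

```bash
python3 -m pendant '[{"x":0,"y":0,"z":0.6,"wx":0,"wy":0,"wz":0},{"x":0,"y":0,"z":0.6,"wx":0,"wy":0,"wz":0},{"x":0,"y":0,"z":0.6,"wx":0,"wy":0,"wz":0},{"x":0,"y":0,"z":0.5,"wx":0,"wy":0,"wz":0},{"x":0,"y":0,"z":0.2,"wx":0,"wy":0,"wz":0},{"x":0,"y":0,"z":0.1,"wx":0,"wy":0,"wz":0},{"x":0,"y":0,"z":0,"wx":0,"wy":0,"wz":0},{"x":0,"y":0,"z":0,"wx":0,"wy":0,"wz":0}]'
python3 -m pendant '[{"x":0,"y":0,"z":0.1,"wx":0,"wy":0,"wz":0},{"x":0,"y":0,"z":0.1,"wx":0,"wy":0,"wz":0},{"x":0,"y":0,"z":0.1,"wx":0,"wy":0,"wz":0},{"x":0,"y":0,"z":0,"wx":0,"wy":0,"wz":0},{"x":0,"y":0,"z":0,"wx":0,"wy":0,"wz":0}]'
```

```text
clock: 10.15
eef_pos: [0.5658, -0.0026, 0.1061]
eef_rot: [1.732, 2.621, 0.0]
contact_force: [-0.7, 0.2, -4.1]
opening: 0.118
finger_force: 68.6
clock: 10.57
eef_pos: [0.5656, -0.0026, 0.1029]
eef_rot: [-1.732, -2.621, 0.0]
contact_force: [-0.5, 0.3, -4.0]
opening: 0.121
finger_force: 68.6
```

```bash
python3 -m pendant '[{"x":0,"y":0,"z":0.1,"wx":0,"wy":0,"wz":0},{"x":0,"y":0,"z":0.05,"wx":0,"wy":0,"wz":0},{"x":0,"y":0,"z":0,"wx":0,"wy":0,"wz":0},{"x":0,"y":0,"z":0,"wx":0,"wy":0,"wz":0}]'
```

```text
clock: 10.9
eef_pos: [0.5658, -0.0026, 0.1017]
eef_rot: [1.732, 2.621, 0.0]
contact_force: [-0.6, 0.9, -1.3]
opening: 0.121
finger_force: 69.0
```

Contact has begun: the supported weight is falling. A touch lower, then I'll check before opening.

```bash
python3 -m pendant '[{"x":0,"y":0,"z":0.05,"wx":0,"wy":0,"wz":0},{"x":0,"y":0,"z":0.05,"wx":0,"wy":0,"wz":0},{"x":0,"y":0,"z":0,"wx":0,"wy":0,"wz":0},{"x":0,"y":0,"z":0,"wx":0,"wy":0,"wz":0}]'
```

```text
clock: 11.23
eef_pos: [0.5659, -0.0026, 0.1016]
eef_rot: [1.731, 2.62, 0.001]
contact_force: [-1.9, 0.6, 6.5]
opening: 0.121
finger_force: 70.2
```

```bash
python3 -m pendant '[{"x":0,"y":0,"z":0,"wx":0,"wy":0,"wz":0},{"x":0,"y":0,"z":0,"wx":0,"wy":0,"wz":0},{"x":0,"y":0,"z":0,"wx":0,"wy":0,"wz":0},{"x":0,"y":0,"z":0,"wx":0,"wy":0,"wz":0},{"x":0,"y":0,"z":0,"wx":0,"wy":0,"wz":0},{"x":0,"y":0,"z":0,"wx":0,"wy":0,"wz":0},{"x":0,"y":0,"z":0,"wx":0,"wy":0,"wz":0},{"x":0,"y":0,"z":0,"wx":0,"wy":0,"wz":0}]' 0
python3 -m pendant '[{"x":0,"y":0,"z":-0.5,"wx":0,"wy":0,"wz":0},{"x":0,"y":0,"z":-1,"wx":0,"wy":0,"wz":0},{"x":0,"y":0,"z":-2,"wx":0,"wy":0,"wz":0},{"x":0,"y":0,"z":-2.5,"wx":0,"wy":0,"wz":0},{"x":0,"y":0,"z":-2.5,"wx":0,"wy":0,"wz":0},{"x":0,"y":0,"z":-2,"wx":0,"wy":0,"wz":0},{"x":0,"y":0,"z":0,"wx":0,"wy":0,"wz":0},{"x":0,"y":0,"z":0,"wx":0,"wy":0,"wz":0}]'
python3 snap.py w7
```

```text
clock: 11.9
eef_pos: [0.5656, -0.0026, 0.1003]
eef_rot: [-1.732, -2.621, 0.0]
contact_force: [0.1, 0.6, 0.3]
opening: 0.998
finger_force: 0.0
clock: 12.57
eef_pos: [0.5666, -0.0028, 0.2077]
eef_rot: [1.73, 2.618, 0.002]
contact_force: [-1.1, -0.6, -0.5]
opening: 1.0
finger_force: 0.0
tcp [ 0.5657 -0.0026  0.2062] a 1.973833086174555 z [ 0.001 -0.    -1.   ] clock 12.6167
cam [0.539 0.058 0.372] 346.02889504945125
```

View pics/w7.png

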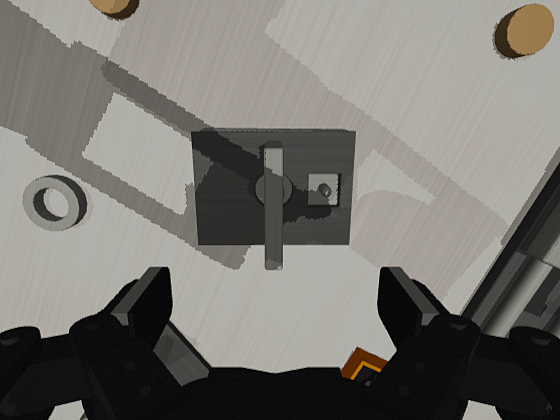

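The plate lies flat on the stand with the pin through the slot at (324,189). The handle stands free at (273,205) and the gripper is clear, so I'm handing in.

```bash
python3 -c "
from station import r
print(r.hand_in())"
```

```text
the job is handed in; nothing more can be done
None
```

The index plate sits flat on the stand with the pin showing through its slot, released with the gripper clear; I handed the job in at about 12.6 s (limit 35 s), and no verdict was reported.

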